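Hang the sample carrier in front of the arc lamp and open the shutter

TASK

Take the sample carrier that has the keyhole out of the white stand and hang it on the screw of the upright steel bracket, sample facing the lamp: pass the screw head through the round part of the keyhole, let the carrier down until the screw sits at the top of the narrow slot and it hangs straight, and let go. Then swing the lamp's shutter lever over to its other stop to uncover the beam fully; keep the shutter closed until the carrier hangs, and leave the other carriers and the things on the bench where they are.

Things in the scene. Friction and masses are not known exactly. Their poses are not given: they have to be found in the camera images.
- carrier: The carrier to hang: upright bare aluminium plate 64 wide x 138 high x 5 mm thick, about 0.17 kg, with a keyhole and, on its front, a dark glass sample. A black grip block 12 mm thick x 30 wide stands on its top edge, 134 to 178 mm above the lower edge. Origin: middle of the lower edge, mid-thickness; -x points out of the front, y along the width, z up. Starts in any one of the stand's three bays.
- carrier_hole (a point): Centre of the round part of the keyhole, 22 mm across, mid-thickness: 95 mm above the carrier's origin.
- carrier_slot (a point): Where the screw's shank axis lies when the carrier hangs fully home: 118.5 mm above the carrier's origin, mid-thickness, in the slot that leads straight up from the round hole, 11 mm wide, its closed top 122.5 mm above the origin.
- carrier_grip (a point): A good place to hold the carrier: middle of the grip block, 163 mm above the carrier's origin.
- carrier_sample (a point): Middle of the sample (42 x 36 mm glass in a 50 x 44 mm steel frame that stands 2.5 mm off the plate): 4.5 mm in front of the carrier's mid-plane, 58 mm above its origin.
- spare_round: A second carrier, same outline, grip block and sample, but with a plain 22 mm round hole (no slot). Origin and axes as for the carrier. Stays in the stand.
- spare_blank: A third carrier, same outline, grip block and sample, with only two small screw holes. Origin and axes as for the carrier. Stays in the stand.
- stand: White plastic stand, fixed, 80 x 236 mm: base 10 mm thick, on it a slot 7 mm wide and 32 mm deep between two fences, divided along y into three bays 74 mm apart (y = -74, 0, 74 mm), each holding one upright carrier, front towards the stand's -x, lower edge 10 mm above the bench, leaning at most 4 degrees. Lift straight out by more than 32 mm. Origin: centre of the underside.
- bracket: Dark steel angle bracket, fixed: base 110 x 100 x 12 mm, upright plate 74 mm wide, 10 mm thick, its top 198 mm above the bench. Its front face (local x = -20 mm) looks along -x to the lamp and carries one horizontal screw on the centre line, 185 mm above the bench. Origin: on the bench below that line, z up.
- screw_seat (a point): Middle of the screw's shank (8 mm in diameter, 9 mm long, from the bracket's front face to the head), on its axis: 4.5 mm in front of that face, 185 mm above the bench. carrier_slot belongs here.
- screw_head (a point): Centre of the outer face of the screw head (round, 16 mm in diameter, 6 mm thick): 15 mm in front of the bracket's front face.
- beam_exit (a point): Centre of the beam opening (47 mm) in the lamp's dark shutter plate (116 mm wide, top edge 195 mm above the bench), 125 mm above the bench. Lamp axes: -x along the beam, to the bracket, whose front face is 190 to 250 mm away; z up. Behind the plate a ribbed barrel leads to the black finned arc-lamp housing, about 250 x 210 mm and 290 mm high, fixed, its middle 265 mm along +x.
- shutter (a joint): Flag shutter on the shutter plate: 0 = closed (round blade over the beam opening), 1.4 rad = fully open, at its stop. It turns about the lamp's x axis; its lever stands up from the pivot, leans 0.7 rad to the lamp's -y when closed, and swings over the top to lean 0.7 rad to the lamp's +y when open. It stays where it is left; 1 to 2 N at the knob moves it.
- shutter_pivot (a point): Shutter pivot, straight above the beam opening, 183 mm above the bench, in the lever's plane, 8 mm in front of the shutter plate. Axes as at beam_exit.
- shutter_knob (a point): Centre of the black ball knob (22 mm in diameter) at the end of the lever, an 8 mm steel rod, 80 mm from the pivot.
- beaker: Small glass beaker, 58 mm across, 75 mm high. Leave alone. Origin under its centre.
- wash_bottle: White squeeze wash bottle, 72 mm across, about 195 mm high. Leave alone. Origin under its centre.
- screwdriver: Black-handled screwdriver lying along its x, 190 mm long. Leave alone.
- petri_dish: Covered glass dish, 94 mm across, 15 mm high. Leave alone. Origin under its centre.
- filter_ring: Flat black filter ring, 60 mm across, 10 mm high. Leave alone. Origin under its centre.
- slide_box: Closed grey slide box, 87 x 82 x 34 mm. Leave alone. Origin under its centre.

How it is judged:
By the outcome, as a careful person would: the job done as asked, in the order asked, and still so for the second after the job is handed in, with the robot touching nothing.
It also fails if it takes over 51 s, if anything falls off the work surface, if the arm or the gripper's body presses on something with over 40 N, if the wrist force passes 120 N, or if a joint passes its speed limit or range.

ROBOT

A 7-joint arm with a two-finger parallel gripper is mounted at the origin on the work surface. World frame = base frame: x ahead of the robot, y to its left, z up, the work surface at z = 0. Lengths are in m, angles in rad, forces in N, time in s.
With the tool pointing down it reaches from about 0.425 to 0.875 m from the base axis. Payload 8.4 kg.
Tool frame: the origin (TCP) lies at the very end of the fingers, on their centre line; the grasp point (between the pads) lies 19 mm behind it; z points along the fingers, y is the line along which they close (so a half turn about z gives the same grasp; the last joint's range is limited). The gripper opens to 85 mm and grips with 20 to 120 N. Pads are 22 mm wide; open, the fingers measure 114 mm over their backs; the gripper's body (76 mm by 85 mm) begins 54 mm behind the grasp point. The pads swing forward as they close: fully open they stand 13 mm farther back than shut.
Start: joints at [-1.245, 0.333, 0.04, 1.465, -0.013, 1.343, -0.059], TCP at [0.268, 0.592, 0.231] pointing down, gripper open.
Joint ranges: [-2.58, 2.58], [-0.38, 2.09], [-1.3, 1.39], [0.25, 2.4], [-1.5, 4.64], [0.08, 2.09], [-2.65, 2.65]. Speed limits (rad/s): [2.22, 2.22, 2.79, 2.79, 3.14, 3.14, 3.14].

INTERFACE

Orientations are given as a unit quaternion [w, x, y, z].
In Python, from station import robot, grab_frame, calibration, job_done, spotter gives the robot as it stands.
- The arm moves only by the tool apply_moves, never from a script. Its argument "steps" is text: rows parted by semicolons, each of 7 numbers parted by spaces: the opening in per cent of the stroke, from 0 (shut) to 100 (fully open), then the shift along the tool's x, y, z in m, then the turn, a rotation vector about the tool's x, y, z in degrees. In form: gripper tx ty tz ax ay az; .... A call has 1 to 12 rows; each row is the pose to reach, as a shift and turn from the pose commanded when the call began, along the tool's axes at that moment; what a row does not reach only later rows make up. A row lasts 1/10 s, in which the tool goes at most 50 mm and 8.59 degrees, less where a joint would pass 70% of its speed; a pose out of reach is approached as far as the arm can. A call with a gripper value outside its range is refused whole. The fingers move at their own pace and stop on an object; "squeeze" is the grip in N (left out, the last holds). Time passes only in rows, so rows that repeat a pose let the fingers close. It gives the time, the measured TCP pose, the force, the opening and the grip force at its end, in the units of the state.
- robot.sense(): the state, without advancing time (a new reading comes with each control period).
- grab_frame(name): name is "scene" or "top"; returns the picture (384x512x3 uint8, red, green, blue); there is no depth.
- calibration(name): a dict with "camera_matrix" (3x3 intrinsics, pixels), "R" (3x3) and "t" (3): a world point X has camera coordinates R X + t. Camera axes: x right, y down, z forward; pixel columns grow to the right and rows downward; lengths in m; the calibration is good to about 2 mm. A picture is of the moment at which its call begins. calibration takes no time and is no camera call.
- job_done(): hands the job in; it is judged then, once.
Trained networks look in the newest picture that a camera, given by its name, has taken for a name from the list of things; names that differ only in an ending like _2 or _b are one class to them, and where a whole thing is asked for, a point or a joint stands for the part that bears it (a point fixed in the world has none). Each returns a list of dicts, best first, with "confidence" (0 to 1); they miss things now and then, are a little off and sometimes report something else, mostly with a low value. They report only what shows in the picture. A call takes as long as a camera call.
- spotter.outline_of(camera, query): "region" (384x512 bool, what is visible of it) and "bbox" ([left, top, width, height] in pixels, round what is visible of it).
The state is a dict: "clock": time; "q": joint angles; "joint_vel": joint speeds; "joint_torque": joint torques, N m; "ee_pos": TCP position; "eef_rot": TCP orientation; "wrist_force": force on the tool from outside, world axes, zero at the start; "moment": the same for the moment, N m; "gripper_width": opening from 0.0 (shut) to 1.0 (fully open); "finger_force": force on a finger pad.
Only numpy, scipy, OpenCV 4.12 (cv2) and the standard library are available. Lean on these libraries where they do the work, as an engineer would, in place of code of your own. Each camera call takes 0.05 s, during which the arm holds its last target. There are 200 camera calls.

## Working session

There is one attempt and no reset: what is moved stays moved. The work goes in short steps, Python scripts to look and compute and a tool call to move; the robot and the scene stay as the last step left them, time stands still between calls to the robot, and variables do not carry over. Pictures are saved under pics/ and viewed, at most 10 in all, crops included, and the job is handed in when it is done.

Besides the shell and the picture viewer there is one more tool, called as a command line: name --argument value ..., lists and objects as JSON in quotes. apply_moves: Moves the arm, as the interface text tells. Its arguments: {"type":"object","properties":{"steps":{"type":"string"},"squeeze":{"type":"number"}},"required":["steps"]}

```bash
mkdir -p pics
cat > h.py <<'E'
import numpy as np, cv2
from station import robot, grab_frame, calibration, job_done, spotter
E
python3 - <<'E'
from h import *
for n in ("scene","top"):
    im=grab_frame(n); cv2.imwrite(f"pics/{n}0.png",cv2.cvtColor(cv2.resize(im,(800,600),interpolation=cv2.INTER_CUBIC),cv2.COLOR_RGB2BGR))
    c=calibration(n); R=np.array(c["R"]);t=np.array(c["t"]); print(n,np.array(c["camera_matrix"]).round(1).tolist(),"pos",(-R.T@t).round(3),"fwd",R[2].round(3),"right",R[0].round(3))
    for q in ("carrier","spare_round","spare_blank","stand","bracket","shutter","screw_head","wash_bottle","beaker"):
        r=spotter.outline_of(n,q); print(q,[(round(d["confidence"],2),list(map(int,d["bbox"]))) for d in r[:3]])
print(robot.sense())
E
```

```text
scene [[469.8, 0.0, 254.4], [0.0, 469.8, 191.6], [0.0, 0.0, 1.0]] pos [ 1.019 -0.756  0.896] fwd [-0.404  0.677 -0.615] right [ 0.866  0.5   -0.018]
carrier [(0.7, [286, 144, 13, 46]), (0.64, [274, 160, 63, 48]), (0.35, [289, 265, 22, 18])]
spare_round []
spare_blank [(0.82, [312, 121, 19, 46]), (0.37, [189, 194, 44, 69])]
stand [(0.96, [274, 160, 61, 49]), (0.7, [285, 143, 17, 49])]
bracket [(0.73, [192, 193, 40, 69]), (0.27, [218, 185, 12, 22]), (0.18, [162, 235, 33, 26])]
shutter [(0.76, [162, 233, 36, 29]), (0.39, [286, 143, 14, 49]), (0.37, [148, 254, 34, 32])]
screw_head [(0.67, [189, 194, 41, 65]), (0.49, [99, 297, 17, 22])]
wash_bottle [(0.61, [306, 186, 28, 73]), (0.59, [285, 144, 18, 47])]
beaker []
top [[369.2, 0.0, 255.3], [0.0, 369.2, 195.3], [0.0, 0.0, 1.0]] pos [0.471 0.065 1.042] fwd [ 0.093 -0.017 -0.996] right [-0.015 -1.     0.016]
carrier [(0.49, [156, 196, 28, 5]), (0.23, [315, 232, 35, 32])]
spare_round [(0.36, [157, 196, 31, 7])]
spare_blank [(0.71, [96, 186, 28, 11])]
stand [(0.9, [107, 183, 91, 39]), (0.74, [262, 211, 50, 46])]
bracket [(0.87, [265, 210, 49, 
[... 289 characters left out ...]
8189,  0.03987333,  1.46539046, -0.01339498,
        1.34330255, -0.05849634]), 'joint_vel': array([-8.20592116e-05,  5.94693207e-04, -4.84657515e-05, -8.32962559e-07,
        3.99031672e-05, -5.76319301e-04,  5.66578490e-04]), 'joint_torque': array([ 8.28887441e-04, -6.58312583e+01,  1.36338495e+00, -4.05829740e+01,
        1.65673241e-02,  3.19508959e-03,  2.52503426e-06]), 'ee_pos': array([0.26789869, 0.59219826, 0.23132391]), 'eef_rot': array([-7.34057119e-06,  2.10824103e-01,  9.77524014e-01, -7.40769960e-06]), 'wrist_force': array([ 0.02141794, -0.24547776, -0.44762413]), 'moment': array([-0.00794981,  0.01183385,  0.08916884]), 'finger_force': 0.0, 'gripper_width': 0.9997705779340901}
```

View pics/scene0.png

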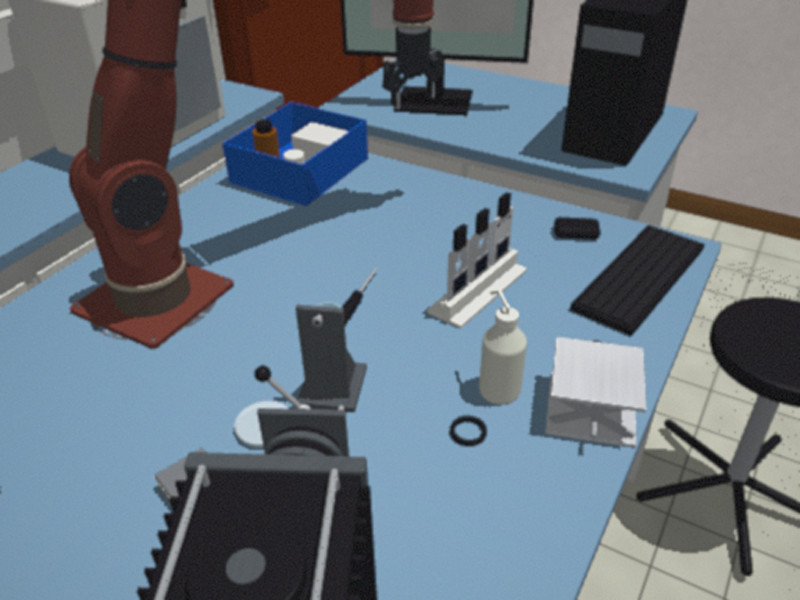

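View pics/top0.png

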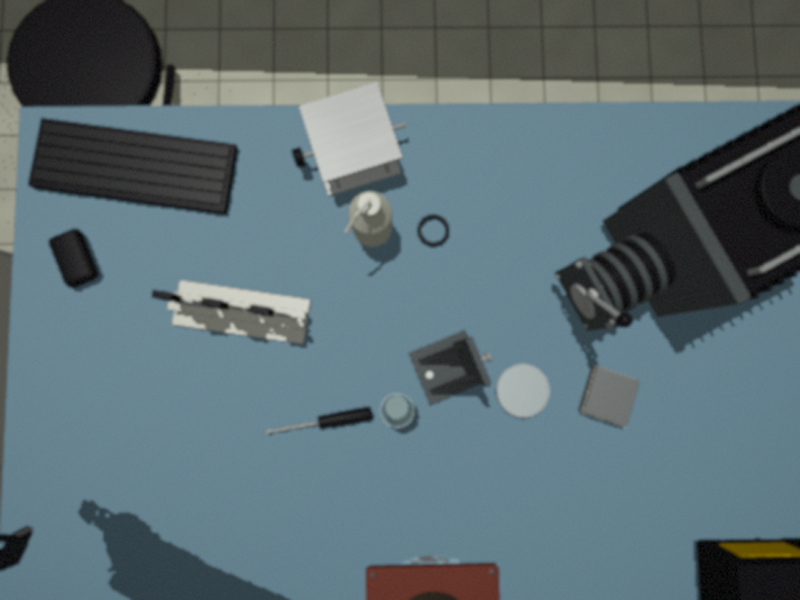

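Run:
```python
import cv2,numpy as np
from h import *
s=grab_frame("scene");t=grab_frame("top")
def crop(im,x,y,w,h,W,H): return cv2.resize(im[y:y+h,x:x+w],(W,H),interpolation=cv2.INTER_CUBIC)
a=np.vstack([np.hstack([crop(s,270,118,70,90,400,300*90//70*70//90),crop(s,155,185,100,75,400,300)]),
 np.hstack([crop(t,90,170,120,60,400,300*1),crop(t,255,155,160,120,400,300)])])
# first crop: 70x90 -> 400x300 (anisotropic)
cv2.imwrite("pics/c1.png",cv2.cvtColor(a,cv2.COLOR_RGB2BGR))
cv2.imwrite("s.png",s[:,:,::-1]);cv2.imwrite("t.png",t[:,:,::-1])
```

```text
Traceback (most recent call last):
ValueError: all the input array dimensions except for the concatenation axis must match exactly, but along dimension 0, the array at index 0 has size 299 and the array at index 1 has size 300
```

Run:
```python
import cv2,numpy as np
from h import *
s=grab_frame("scene");t=grab_frame("top")
def crop(im,x,y,w,h,W,H): return cv2.resize(im[y:y+h,x:x+w],(W,H),interpolation=cv2.INTER_CUBIC)
a=np.hstack([crop(s,270,118,70,105,400,600),np.vstack([crop(s,155,185,100,75,400,300),crop(t,255,155,160,120,400,300)])])
cv2.imwrite("pics/c1.png",cv2.cvtColor(a,cv2.COLOR_RGB2BGR))
cv2.imwrite("s.png",s[:,:,::-1]);cv2.imwrite("t.png",t[:,:,::-1])
```

```text
(no output)
```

View pics/c1.png

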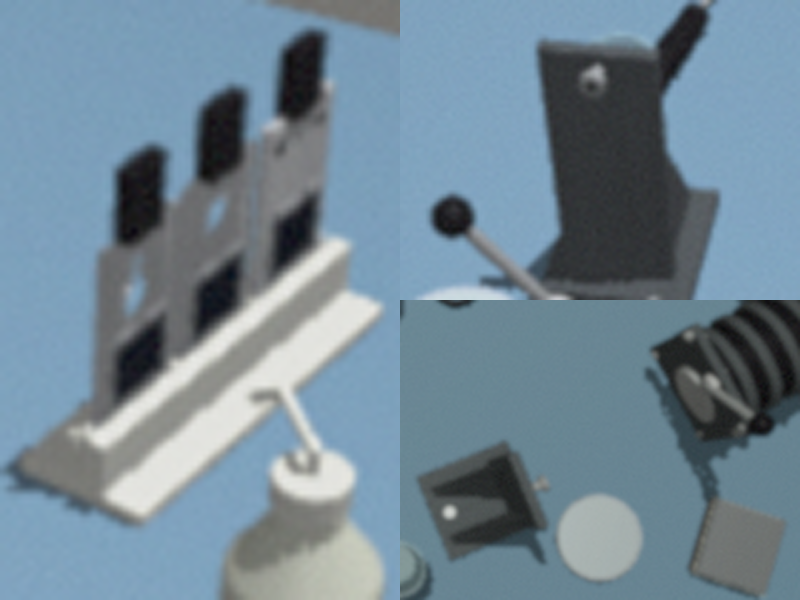

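```bash
cat > g.py <<'E'
import numpy as np, cv2
from scipy.optimize import least_squares
from station import calibration
C={n:calibration(n) for n in("scene","top")}
def proj(n,X):
    c=C[n];P=np.asarray(X,float)@np.array(c["R"]).T+np.array(c["t"]);p=P@np.array(c["camera_matrix"]).T
    return p[:,:2]/p[:,2:]
def loc(p,X):  # p=x,y,yaw
    c,s=np.cos(p[2]),np.sin(p[2]);X=np.asarray(X,float)
    return np.c_[p[0]+c*X[:,0]-s*X[:,1],p[1]+s*X[:,0]+c*X[:,1],X[:,2]]
def fit(obs,p0): # obs list (cam,local pt,pixel)
    f=lambda p:np.concatenate([(proj(n,loc(p,[X]))[0]-u) for n,X,u in obs])
    r=least_squares(f,p0,loss='soft_l1');return r.x,f(r.x).reshape(-1,2)
E
python3 - <<'E'
from g import *
T=lambda x,y:np.array([x,y])/1.5625
S=lambda x,y:np.array([270+x/5.714,118+y/5.714])
B=lambda x,y:np.array([155+(x-400)/4,185+y/4])
U=lambda x,y:np.array([255+(x-400)/2.5,155+(y-300)/2.5])
o=[("top",(.04,.118,0.01),T(305,345)) ,("top",(.04,-.118,.01),T(173,325)),("top",(-.04,.118,.01),T(310,298)),
("scene",(-.04,.118,.01),S(140,515)),("scene",(-.04,-.118,.01),S(382,306))]
p,r=fit(o,[.57,.35,np.pi-.1]);print("stand",p.round(4),r.round(1).tolist())
o=[("scene",(-.02,-.037,.198),B(540,44)),("scene",(-.02,.037,.198),B(656,54)),("scene",(-.035,0,.185),B(593,84)),
("top",(-.035,0,.185),U(545,484)),("top",(-.02,.037,.198),U(512,443)),("top",(-.02,-.037,.198),U(547,525))]
p,r=fit(o,[.47,0,2]);print("bracket",p.round(4),r.round(1).tolist())
o=[("top",(0,.08*-np.sin(.7),.183+.08*np.cos(.7)),U(765,424)),("scene",(0,.08*-np.sin(.7),.183+.08*np.cos(.7)),B(452,215)),
("top",(.008,.058,.195),U(655,352)),("top",(.008,-.058,.195),U(712,440))]
p,r=fit(o,[.6,-.28,-1.1]);print("lamp pivot",p.round(4),r.round(1).tolist())
for n,(x,y,w,h),k in(("s.png",(270,118,70,90),"scene"),("t.png",(90,175,115,50),"top")):
    im=cv2.imread(n)[y:y+h,x:x+w].max(2);N,l,st,ce=cv2.connectedComponentsWithStats((im<60).astype(np.uint8))
    for i in range(1,N):
        if st[i,4]>12:print(k,st[i,:5]+np.array([x,y,0,0,0]),(ce[i]+[x,y]).round(1))
E
```

```text
stand [0.5591 0.328  2.9887] [[-0.7, -1.2], [-0.3, -0.1], [0.4, 0.6], [-0.1, 0.7], [-0.5, -0.0]]
bracket [ 0.4779 -0.0877 -1.2237] [[-0.4, 1.5], [0.7, 2.0], [3.4, -6.6], [-11.8, 2.6], [2.4, 1.5], [0.3, -0.8]]
lamp pivot [ 0.5494 -0.2203 -0.7856] [[-4.0, 3.6], [-1.7, 0.1], [-0.9, -1.6], [13.1, -2.1]]
scene [319 124   7  15  82] [322.2 131.3]
scene [305 134   7  16  90] [308.1 141.7]
scene [291 145   7  16  95] [293.9 152.3]
scene [318 153   7  12  49] [320.8 158.5]
scene [304 164   8  12  53] [307.5 169.4]
scene [290 175   8  12  57] [293.8 180.5]
top [ 98 187  18   6  54] [106.4 189.3]
top [129 192  17   6  57] [137.5 194.5]
top [160 197  15   5  45] [167.6 198.9]
```

```bash
cat > f.py <<'E'
from g import *
T=lambda x,y:np.array([x,y])/1.5625
S=lambda x,y:np.array([270+x/5.714,118+y/5.714])
B=lambda x,y:np.array([155+(x-400)/4,185+y/4])
U=lambda x,y:np.array([255+(x-400)/2.5,155+(y-300)/2.5])
o=[("scene",(-.02,.037,.198),B(540,44)),("scene",(-.02,-.037,.198),B(656,54)),("scene",(-.035,0,.185),B(593,84)),
("top",(-.035,0,.185),U(545,484)),("top",(-.02,-.037,.198),U(512,443)),("top",(-.02,.037,.198),U(547,525))]
br,r=fit(o,[.47,0,2]);print("bracket",br.round(4),r.round(1).tolist())
o=[("top",(0,.08*-np.sin(.7),.183+.08*np.cos(.7)),U(765,424)),("scene",(0,.08*-np.sin(.7),.183+.08*np.cos(.7)),B(452,215)),
("top",(.008,.058,.195),U(693,325)),("top",(.008,-.058,.195),U(748,435))]
la,r=fit(o,[.6,-.28,-1.1]);print("lamp pivot",la.round(4),r.round(1).tolist())
yaw=2.9887
def box(pitch):
    X=np.array([(a,b,c) for a in(-.006,.006) for b in(-.015,.015) for c in(.134,.178)])
    c,s=np.cos(pitch),np.sin(pitch)
    return np.c_[c*X[:,0]+s*X[:,2],X[:,1],c*X[:,2]-s*X[:,0]+.01]
def cen(n,X):
    h=cv2.convexHull(proj(n,X).astype(np.float32)*1);m=cv2.moments(h);return np.array([m["m10"],m["m01"]])/m["m00"]
for s,t in(((293.9,152.3),(167.6,198.9)),((308.1,141.7),(137.5,194.5)),((322.2,131.3),(106.4,189.3))):
    for y in(yaw,):
        f=lambda p:np.r_[cen("scene",loc([p[0],p[1],y],box(p[2])))-s,cen("top",loc([p[0],p[1],y],box(p[2])))-t,(p[2])*20]
        r=least_squares(f,[.56,.3,0]);g=loc([*r.x[:2],y],[(.163*np.sin(r.x[2]),0,.173)])
        print(r.x.round(4),r.fun.round(2),"grip",g.round(4))
E
python3 f.py
```

```text
bracket [ 0.461  -0.0472  1.9477] [[-0.7, 0.8], [0.6, 0.7], [0.1, 0.2], [-1.1, -1.0], [0.7, 2.9], [-0.6, 0.2]]
lamp pivot [ 0.5644 -0.2394 -1.1514] [[-2.5, 1.6], [-1.1, 1.9], [-0.3, -1.4], [0.1, -0.4]]
[0.5659 0.2554 0.1207] [ 0.05  0.26 -0.21 -0.05  2.41] grip [[0.5465 0.2584 0.173 ]]
[ 0.5548  0.329  -0.023 ] [-0.06 -0.1   0.12 -0.06 -0.46] grip [[0.5585 0.3284 0.173 ]]
[ 0.5598  0.4042 -0.0758] [ 0.18  0.03  0.    0.08 -1.52] grip [[0.572  0.4024 0.173 ]]
```

apply_moves --steps "50 -0.392 -0.189 0 0 0 75;50 -0.392 -0.189 0 0 0 75;50 -0.392 -0.189 0 0 0 75;50 -0.392 -0.189 0 0 0 75;50 -0.392 -0.189 0 0 0 75;50 -0.392 -0.189 0 0 0 75;50 -0.392 -0.189 0 0 0 75;50 -0.392 -0.189 0 0 0 75;50 -0.392 -0.189 0 0 0 75;50 -0.392 -0.189 0 0 0 75;50 -0.392 -0.189 0 0 0 75;50 -0.392 -0.189 0 0 0 75" --squeeze 40

```text
clock: 2.4
ee_pos: [0.5463, 0.2599, 0.2312]
eef_rot: [-0.0, 0.761, 0.648, -0.0]
wrist_force: [0.3, 0.3, -0.8]
gripper_width: 0.497
finger_force: 0.0
```

```bash
cat >> g.py <<'E'
from scipy.spatial.transform import Rotation as Ro
def delta(pos,yaw,st):
    w,x,y,z=st["eef_rot"];R=Ro.from_quat([x,y,z,w]);a=np.array([np.sin(yaw),-np.cos(yaw),0])
    Rt=Ro.from_matrix(np.c_[a,[np.cos(yaw),np.sin(yaw),0],[0,0,-1]])
    if np.linalg.det(np.c_[a,[np.cos(yaw),np.sin(yaw),0],[0,0,-1]])<0: Rt=Ro.from_matrix(np.c_[-a,[np.cos(yaw),np.sin(yaw),0],[0,0,-1]])
    print("pos",np.round(st["ee_pos"],4),"y yaw",np.degrees(np.arctan2(*R.as_matrix()[[1,0],1])).round(2),"z",R.as_matrix()[:,2].round(3),"F",np.round(st["wrist_force"],1),"w",round(st["gripper_width"],3),"ff",round(st["finger_force"],1),"t",st["clock"])
    print("shift",R.inv().apply(np.array(pos)-st["ee_pos"]).round(4),"turn",(R.inv()*Rt).as_rotvec(degrees=True).round(2))
E
python3 - <<'E'
from h import *; from g import *
s=grab_frame("scene");t=grab_frame("top")
def crop(im,x,y,w,h,W,H): return cv2.resize(im[y:y+h,x:x+w],(W,H),interpolation=cv2.INTER_CUBIC)
cv2.imwrite("pics/c2.png",np.hstack([crop(s,260,100,80,120,400,600),np.vstack([crop(t,90,155,120,90,400,300),crop(t,255,155,160,120,400,300)])])[:,:,::-1])
delta([.547,.258,.154],np.radians(-9.2),robot.sense())
E
```

```text
Traceback (most recent call last):
  File "g.py", line 17, in delta
    Rt=Ro.from_matrix(np.c_[a,[np.cos(yaw),np.sin(yaw),0],[0,0,-1]])
  File "scipy/spatial/transform/_rotation.pyx", line 1143, in scipy.spatial.transform._rotation.Rotation.from_matrix
ValueError: Non-positive determinant (left-handed or null coordinate frame) in rotation matrix 0: [[-0.15988119  0.98713627  0.        ]
 [-0.98713627 -0.15988119  0.        ]
 [ 0.          0.         -1.        ]].
```

View pics/c2.png

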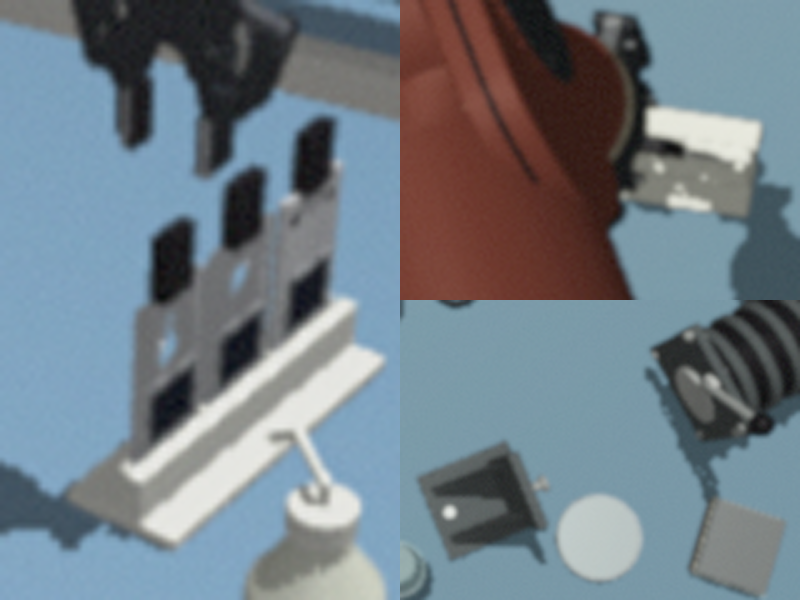

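apply_moves --steps "50 -0.002 0.001 0.03 0 0 0;50 -0.002 0.001 0.055 0 0 0;50 -0.002 0.001 0.077 0 0 0;50 -0.002 0.001 0.077 0 0 0;0 -0.002 0.001 0.077 0 0 0;0 -0.002 0.001 0.077 0 0 0;0 -0.002 0.001 0.077 0 0 0;0 -0.002 0.001 0.077 0 0 0;0 -0.002 0.001 0.077 0 0 0;0 -0.002 0.001 0.077 0 0 0" --squeeze 40

```text
clock: 3.5
ee_pos: [0.5486, 0.2569, 0.1559]
eef_rot: [-0.0, 0.762, 0.647, 0.001]
wrist_force: [-0.5, -0.8, 6.8]
gripper_width: 0.133
finger_force: 41.2
```

apply_moves --steps "0 0 0 -0.01 0 0 0;0 0 0 -0.025 0 0 0;0 0 0 -0.045 0 0 0;0 0 0 -0.075 0 0 0;0 0 0 -0.115 0 0 0;0 0 0 -0.155 0 0 0;0 0 0 -0.19 0 0 0;0 0 0 -0.21 0 0 0;0 0 0 -0.215 0 0 0;0 0 0 -0.215 0 0 0;0 0 0 -0.215 0 0 0"

```text
clock: 4.6
ee_pos: [0.5473, 0.2561, 0.3681]
eef_rot: [-0.0, 0.762, 0.647, -0.001]
wrist_force: [-0.6, -0.3, -1.8]
gripper_width: 0.133
finger_force: 40.0
```

```bash
python3 - <<'E'
s=open('g.py').read()
a=s.index("a=np.array([np.sin");b=s.index("    print(\"pos\"")
s=s[:a]+"a=np.array([-np.sin(yaw),np.cos(yaw),0])\n    Rt=Ro.from_matrix(np.c_[a,[np.cos(yaw),np.sin(yaw),0],[0,0,-1]])\n"+s[b:]
open('g.py','w').write(s)
E
python3 - <<'E'
from h import *; from g import *
br=[.461,-.0472,1.9477]
s=robot.sense()
for d in(.09,.0): print(loc(br,[(-.0245-d,0,.37)]).round(4)); delta(loc(br,[(-.0245-d,0,.37)])[0],br[2]-np.pi,s)
E
```

```text
[[ 0.5031 -0.1537  0.37  ]]
pos [0.5473 0.2561 0.3681] y yaw -9.34 z [-0.002 -0.001 -1.   ] F [-0.6 -0.3 -1.8] w 0.133 ff 40.0 t 4.6
shift [-0.4115  0.0229 -0.0014] turn [-4.000e-02  1.100e-01  5.906e+01]
[[ 0.47 -0.07  0.37]]
pos [0.5473 0.2561 0.3681] y yaw -9.34 z [-0.002 -0.001 -1.   ] F [-0.6 -0.3 -1.8] w 0.133 ff 40.0 t 4.6
shift [-0.3343 -0.0234 -0.0015] turn [-4.000e-02  1.100e-01  5.906e+01]
```

apply_moves --steps "0 -0.035 0.002 0 0 0 6;0 -0.075 0.004 0 0 0 12;0 -0.115 0.006 0 0 0 18;0 -0.155 0.008 0 0 0 24;0 -0.2 0.011 0 0 0 30;0 -0.245 0.014 0 0 0 36;0 -0.29 0.016 0 0 0 42;0 -0.33 0.018 0 0 0 48;0 -0.365 0.02 0 0 0 53;0 -0.395 0.022 0 0 0 57;0 -0.411 0.023 0 0 0 59;0 -0.411 0.023 0 0 0 59"

```text
clock: 5.8
ee_pos: [0.5029, -0.1551, 0.3686]
eef_rot: [0.0, 0.983, 0.186, -0.001]
wrist_force: [0.5, -0.2, -1.5]
gripper_width: 0.128
finger_force: 40.0
```

apply_moves --steps "0 0 0 0.02 0 0 0;0 0 0 0.05 0 0 0;0 0 0 0.085 0 0 0;0 0 0 0.11 0 0 0;0 0 0 0.125 0 0 0;0 0 0 0.132 0 0 0;0 0 0 0.132 0 0 0;0 0 0 0.132 0 0 0"

```text
clock: 6.6
ee_pos: [0.5043, -0.1524, 0.2379]
eef_rot: [0.0, 0.982, 0.189, 0.0]
wrist_force: [0.3, 0.2, -0.9]
gripper_width: 0.137
finger_force: 39.9
```

Run:
```python
from h import *; from g import *
s=grab_frame("scene");t=grab_frame("top")
def crop(im,x,y,w,h,W,H): return cv2.resize(im[y:y+h,x:x+w],(W,H),interpolation=cv2.INTER_CUBIC)
cv2.imwrite("pics/c3.png",np.hstack([crop(s,150,150,80,120,400,600),np.vstack([crop(t,250,175,100,75,400,300),crop(s,140,200,60,45,400,300)])])[:,:,::-1])
cv2.imwrite("s2.png",s[:,:,::-1]);cv2.imwrite("t2.png",t[:,:,::-1])
br=[.461,-.0472,1.9477]
delta(loc(br,[(-.0245-.09,0,.236)])[0],br[2]-np.pi,robot.sense())
```

```text
pos [ 0.5044 -0.1528  0.2382] y yaw -68.31 z [ 0.001 -0.    -1.   ] F [-0.5 -1.2 -1.4] w 0.134 ff 39.9 t 6.7
shift [-0.0015  0.0003  0.0022] turn [ 0.03 -0.07  0.1 ]
```

View pics/c3.png

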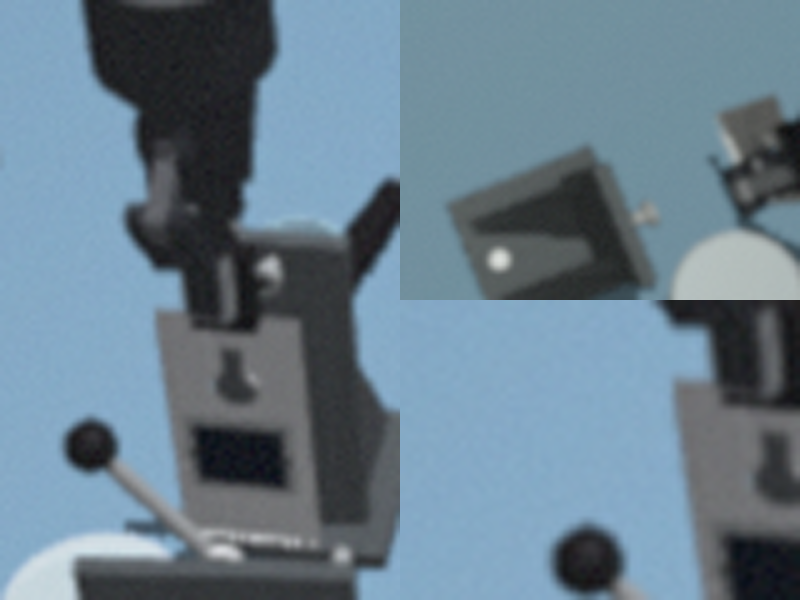

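```bash
cat > ov.py <<'E'
from g import *
def panel(f,n,x,y,w,h,k,polys):
    im=cv2.resize(cv2.imread(f)[y:y+h,x:x+w],None,fx=k,fy=k,interpolation=cv2.INTER_CUBIC)
    for P,c in polys:
        q=((proj(n,P)-[x-.5,y-.5])*k).round().astype(int);cv2.polylines(im,[q.reshape(-1,1,2)],True,c,1,cv2.LINE_AA)
    return im
def circ(x,z,r): a=np.linspace(0,2*np.pi,24)[:-1];return [(x,r*np.cos(b),z+r*np.sin(b)) for b in a]
def brk(br): return [(loc(br,P),(0,255,255)) for P in([(-.02,.037,.198),(-.02,-.037,.198),(-.01,-.037,.198),(-.01,.037,.198)],
 [(-.02,.037,.198),(-.02,-.037,.198),(-.02,-.037,.012),(-.02,.037,.012)],circ(-.035,.185,.008),circ(-.029,.185,.008))]
def car(p,z0): return [(loc(p,np.array(P)+[0,0,z0]),(0,255,0)) for P in([(-.0025,.032,0),(-.0025,-.032,0),(-.0025,-.032,.138),(-.0025,.032,.138)],
 circ(-.0025,.095,.011),[(-.005,.025,.036),(-.005,-.025,.036),(-.005,-.025,.08),(-.005,.025,.08)])]
E
python3 - <<'E'
from ov import *
br=[.461,-.0472,1.9477];c=[.5044,-.1528,1.949]
P=brk(br)+car(c,.238-.146)
a=panel("s2.png","scene",176,180,66,100,6,P);b=panel("t2.png","top",258,190,66,50,6,P)
cc=panel("s.png","scene",176,185,66,50,6,brk(br))
cv2.imwrite("pics/o1.png",np.hstack([a,np.vstack([b,cc])]))
E
```

```text
(no output)
```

View pics/o1.png

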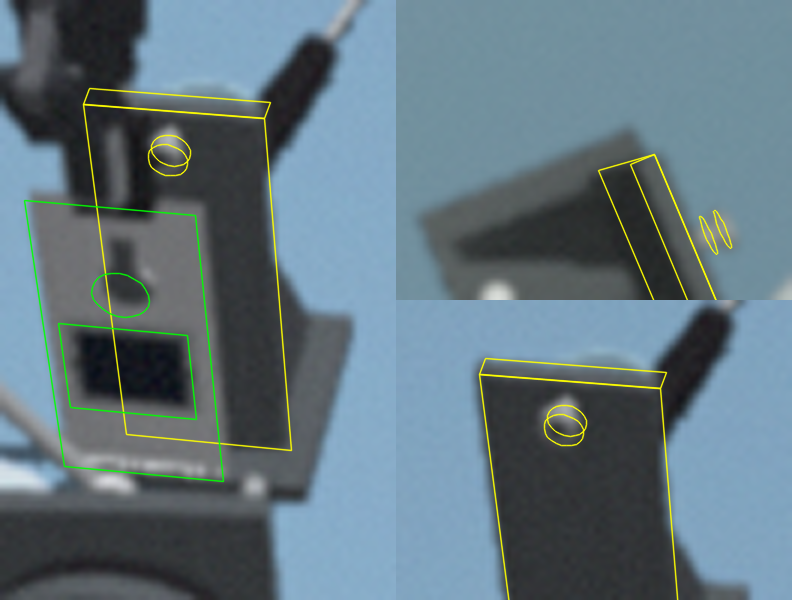

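Run:
```python
import cv2,numpy as np
np.set_printoptions(linewidth=250)
s=cv2.imread("s.png").astype(int)
print("gray screw s rows199-212 cols196-211");print(s[199:213,196:212].mean(2).astype(int))
print("blue-red rows 190-200 cols 186:224");print((s[190:201,186:224,0]-s[190:201,186:224,2]))
print("gray");print(s[190:201,186:224].mean(2).astype(int))
t=cv2.imread("t.png").astype(int)
print("top gray rows 206:250 cols 288:320");print(t[206:250,288:320].mean(2).astype(int))
s2=cv2.imread("s2.png").astype(int)
print("hole s2 gray rows 214:236 cols 188:208");print(s2[214:236,178:216].mean(2).astype(int))
```

```text
gray screw s rows199-212 cols196-211
[[ 54  55  57  56  57  53  56  58  60  61  64  69  70  67  69  69]
 [ 51  52  54  52  53  50  51  62  73  59  52  52  53  54  53  55]
 [ 51  55  51  48  53  54  73 103 125  93  60  52  51  53  54  52]
 [ 51  51  52  54  65  89 120 152 159 134  80  50  51  54  55  52]
 [ 52  54  52  61  94 128 149 162 168 137  81  50  51  53  52  52]
 [ 50  52  51  67  96 115 121 135 150 137  93  57  51  52  50  51]
 [ 51  53  52  64  88  90  81  94 114 118  89  59  54  49  51  49]
 [ 50  53  57  66  76  71  52  60  85  94  73  56  48  53  54  52]
 [ 52  54  54  58  75  73  57  63  75  81  68  54  51  53  48  53]
 [ 53  54  52  55  61  67  71  73  75  69  57  52  52  52  50  52]
 [ 52  49  54  50  55  59  62  63  64  58  54  49  52  54  52  54]
 [ 55  52  52  57  52  54  54  54  55  54  52  52  50  52  50  52]
 [ 50  53  54  50  50  53  54  50  51  55  53  48  51  51  53  55]
 [ 54  53  53  53  51  53  53  54  53  50  54  52  55  53  51  55]]
blue-red rows 190-200 cols 186:224
[[62 63 62 63 62 63 61 65 62 60 62 62 60 64 62 61 60 62 64 63 63 60 60 61 63 61 63 62 62 
[... 5886 characters left out ...]
06 104 103 107 108 115 114 114 113 115 116 114 114 114 109  85  60  51  53  56]
 [170 170 168 169 164 143 120 112 110 110 111 112 109 114 112 112 114 112 115 113 116 116 115 116 114 113 116 113 113 114 114 115 113  89  65  50  54  52]
 [168 166 169 169 165 149 118 110 105 100  98  98  99 104 106 101 105 108 112 112 109 112 111 112 111 112 110 110 113 113 114 115 112  96  66  51  54  53]
 [169 168 168 168 169 154 123 112 105  94  88  82  81  89  89  90  92  91  93  97  96  94  97 101 101 104 103 106 107 108 112 114 114 102  69  52  50  54]
 [169 169 167 167 168 157 129 113 106  90  71  53  51  57  59  56  61  64  64  69  73  79  80  79  86  91  93  92  94 101 107 113 113 105  69  53  51  51]]
```

Run:
```python
import cv2,numpy as np,sys
np.set_printoptions(linewidth=250,threshold=sys.maxsize)
t=cv2.imread("t.png").astype(int).mean(2).astype(int)
print("rows 206:252 cols 284:322");print(t[208:252,286:322])
t=cv2.imread("t2.png").astype(int).mean(2).astype(int)
print("carrier top, rows 196:222 cols 326:350");print(t[196:222,326:352])
```

```text
rows 206:252 cols 284:322
[[129 129 129 129 128 128 129 128 128 129 128 130 129 128 128 129 129 127 129 127 127 129 128 127 129 127 129 128 127 128 129 129 126 127 128 128]
 [129 129 130 127 129 128 128 128 128 128 128 127 128 129 128 129 127 128 128 127 128 126 129 128 128 128 127 128 127 129 128 127 128 128 128 128]
 [129 129 128 128 129 128 127 127 126 123 122 123 126 127 127 128 129 128 128 128 129 126 127 128 128 126 128 128 127 128 127 128 127 126 128 129]
 [129 129 128 128 129 127 128 124 119 110 105 111 121 126 127 130 128 128 128 128 126 127 126 127 129 128 129 129 129 128 129 129 128 128 129 127]
 [128 129 129 127 123 121 118 114 102  95  91  96 108 122 128 127 128 128 127 128 128 129 128 127 127 127 128 127 127 128 127 128 127 128 126 129]
 [127 127 123 119 115 108 101  97  89  84  83  86 100 116 125 128 127 127 128 127 128 127 127 128 127 127 127 126 127 127 126 128 129 127 128 127]
 [122 119 112 102  97  93  88  84  83  84  80  83  90 106 118 122 125 126 127 128 128 127 128 128 127 128 128 127 128 127 129 129 128 128 128 128]
 [106 101  91  86  83  83  82  83  81  80  78
[... 7516 characters left out ...]
  81  87  72  51  46  42  39  36  36  36  31  21  23  18]
 [133 120 104 101 111 111 102  94  77  56  41  54  82  93  81  61  56  55  55  55  53  43  31  28  20  22]
 [137 131 117  96  86  77  65  58  53  44  39  48  69  85  80  69  67  71  74  72  66  55  46  28  22  20]
 [136 134 125 102  73  51  43  50  54  52  47  53  64  75  78  76  77  79  82  80  78  65  52  36  24  21]
 [137 136 133 115  83  49  41  52  63  70  71  68  72  76  80  79  79  84  82  81  76  70  55  40  26  20]
 [137 137 135 119  90  61  50  63  81  96  96  84  79  82  81  81  84  79  81  78  72  62  51  37  29  21]
 [137 137 137 126 103  77  62  70  92 110 108  94  86  81  81  80  79  72  71  65  55  45  40  30  30  29]]
```

Run:
```python
from g import *
top=[("top",(-.02,-.037,.198),(302.1,216.1)),("top",(-.02,.037,.198),(314.3,246)),("top",(-.035,0,.185),(313.3,228.))]
sc=[("scene",(-.02,.037,.198),(188.9,197.5)),("scene",(-.035,0,.185),(202.9,206.5))]
b,r=fit(top,[.46,-.05,1.95]);print("top only",b.round(4),r.round(2).tolist())
for n,X,u in sc: print("scene pred-obs",(proj(n,loc(b,[X]))[0]-u).round(2))
b,r=fit(sc+top,[.46,-.05,1.95]);print("all",b.round(4),r.round(2).tolist())
c=[.5044,-.1528,1.949];z0=.092
for n,X,u in [("top",(-.0025,-.032,.138),(344,198)),("top",(.0025,-.032,.138),(342.,199.3)),("top",(.0025,-.032,.0),(329.5,203)),
 ("scene",(-.0025,.032,.138),(180.1,211.7)),("scene",(-.0025,-.032,.138),(209.4,213.3)),("scene",(-.0025,0,.095),(197.2,226.3))]:
    print(n,X,"pred",proj(n,loc(c,[np.array(X)+[0,0,z0]]))[0].round(1),"obs",u)
```

```text
top only [ 0.4596 -0.0503  1.9375] [[-0.11, -0.35], [0.15, -0.02], [-0.04, 0.37]]
scene pred-obs [-0.91 -0.32]
scene pred-obs [-0.91  0.18]
all [ 0.4602 -0.0499  1.94  ] [[-0.59, -0.3], [-0.56, 0.18], [-0.33, -0.64], [0.0, -0.33], [-0.22, 0.06]]
top (-0.0025, -0.032, 0.138) pred [343.1 199.4] obs (344, 198)
top (0.0025, -0.032, 0.138) pred [341.  200.2] obs (342.0, 199.3)
top (0.0025, -0.032, 0.0) pred [327.8 204.5] obs (329.5, 203)
scene (-0.0025, 0.032, 0.138) pred [179.4 212.9] obs (180.1, 211.7)
scene (-0.0025, -0.032, 0.138) pred [208.  215.3] obs (209.4, 213.3)
scene (-0.0025, 0, 0.095) pred [195.5 228.7] obs (197.2, 226.3)
```

Run:
```python
from g import *
O=[("top",(-.0025,-.032,.138),(344,198)),("top",(.0025,-.032,.138),(342.,199.3)),("top",(.0025,-.032,.0),(329.5,203)),
 ("scene",(-.0025,.032,.138),(180.1,211.7)),("scene",(-.0025,-.032,.138),(209.4,213.3)),("scene",(-.0025,0,.095),(197.2,226.3))]
def f(p):return np.concatenate([proj(n,loc(p[:3],[np.array(X)+[0,0,p[3]]]))[0]-u for n,X,u in O])
for w in(0,100,1000):
  r=least_squares(lambda p:np.r_[f(p),w*(p[3]-.092),30*(p[2]-1.949)],[.5044,-.1528,1.949,.092])
  d=r.x[:2]-[.5044,-.1528];c,s=np.cos(1.949),np.sin(1.949);print(w,r.x.round(4),"local off x,y",(c*d[0]+s*d[1]).round(4),(-s*d[0]+c*d[1]).round(4),r.fun[:12].round(1))
```

```text
0 [ 0.5077 -0.1533  1.9545  0.0991] local off x,y -0.0017 -0.0029 [ 0.  -0.4 -0.1 -0.8 -1.   0.  -0.  -0.6 -0.5  0.1 -0.9  0.6]
100 [ 0.5076 -0.1533  1.9531  0.0989] local off x,y -0.0016 -0.0028 [-0.  -0.3 -0.1 -0.8 -1.   0.1  0.  -0.6 -0.5  0.1 -0.9  0.7]
1000 [ 0.5064 -0.1519  1.9212  0.0937] local off x,y 0.0001 -0.0022 [-0.8  0.3 -0.9 -0.2 -1.6  0.5  0.3  0.4 -0.6  1.7 -0.8  1.9]
```

Run:
```python
from h import *; from g import *
br=[.460,-.050,1.940]
delta(loc(br,[(-.0245-.02,.0025,.234)])[0],br[2]-np.pi,robot.sense())
```

```text
pos [ 0.5044 -0.1528  0.2382] y yaw -68.31 z [ 0.001 -0.    -1.   ] F [-0.5 -1.2 -1.4] w 0.134 ff 39.9 t 6.7
shift [-0.0062 -0.0675  0.0042] turn [ 0.03 -0.07  0.54]
```

apply_moves --steps "0 -0.003 -0.015 0.002 0 0 0.5;0 -0.006 -0.035 0.004 0 0 0.5;0 -0.006 -0.053 0.004 0 0 0.5;0 -0.006 -0.064 0.004 0 0 0.5;0 -0.006 -0.0675 0.004 0 0 0.5;0 -0.006 -0.0675 0.004 0 0 0.5;0 -0.006 -0.0675 0.004 0 0 0.5"

```text
clock: 7.4
ee_pos: [0.4736, -0.0931, 0.2337]
eef_rot: [0.0, 0.983, 0.183, 0.0]
wrist_force: [-0.3, -0.5, -2.0]
gripper_width: 0.135
finger_force: 40.1
```

Run:
```python
from h import *; from ov import *
for n in("scene","top"):cv2.imwrite(n[0]+"3.png",grab_frame(n)[:,:,::-1])
br=[.460,-.050,1.940];st=robot.sense()
delta(loc(br,[(-.0245-.02,.0025,.234)])[0],br[2]-np.pi,st)
x,y,z=st["ee_pos"];yw=1.941;c=[x+.0025*np.sin(yw),y-.0025*np.cos(yw),yw]
P=car(c,z-.1435)+brk(br)[2:]
a=panel("s3.png","scene",176,185,50,75,8,[]);b=panel("s3.png","scene",176,185,50,75,8,P)
cv2.imwrite("pics/o2.png",np.hstack([a,b]))
```

```text
pos [ 0.4735 -0.0932  0.2334] y yaw -68.9 z [ 0. -0. -1.] F [ 0.5 -0.3 -1.1] w 0.131 ff 40.1 t 7.5
shift [ 0.0005 -0.0007 -0.0006] turn [ 0.02 -0.   -0.05]
```

View pics/o2.png

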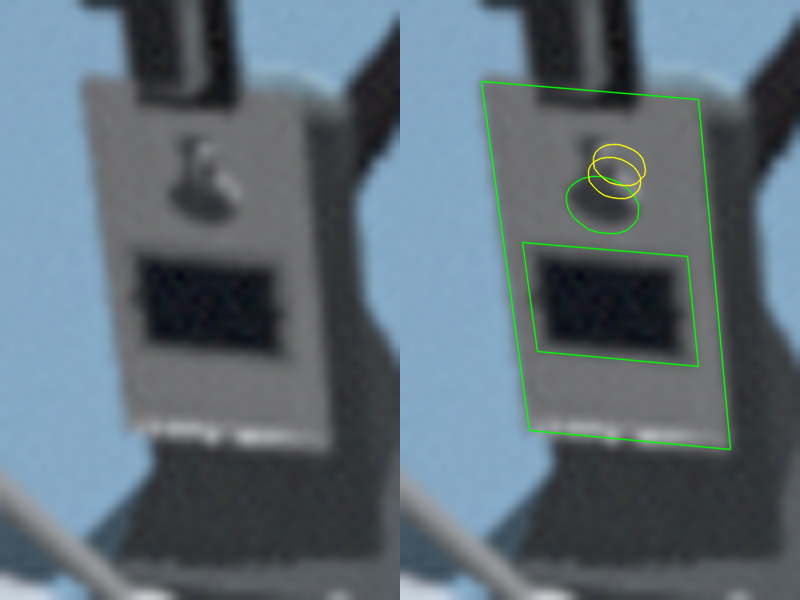

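apply_moves --steps "0 0.0005 -0.003 -0.0004 0 0 0;0 0.0005 -0.006 -0.0004 0 0 0;0 0.0005 -0.009 -0.0004 0 0 0;0 0.0005 -0.012 -0.0004 0 0 0;0 0.0005 -0.012 -0.0004 0 0 0;0 0.0005 -0.012 -0.0004 0 0 0"

```text
clock: 8.1
ee_pos: [0.4694, -0.081, 0.2337]
eef_rot: [0.0, 0.983, 0.184, 0.0]
wrist_force: [-0.0, -0.4, -1.3]
gripper_width: 0.13
finger_force: 40.0
```

apply_moves --steps "0 0 -0.002 0 0 0 0;0 0 -0.004 0 0 0 0;0 0 -0.006 0 0 0 0;0 0 -0.008 0 0 0 0;0 0 -0.0085 0 0 0 0;0 0 -0.0085 0 0 0 0"

```text
clock: 8.7
ee_pos: [0.4664, -0.0731, 0.2337]
eef_rot: [-0.0, 0.983, 0.184, 0.0]
wrist_force: [0.4, 0.3, -0.4]
gripper_width: 0.136
finger_force: 40.0
```

apply_moves --steps "0 0 0 0.002 0 0 0;0 0 0 0.004 0 0 0;0 0 0 0.006 0 0 0;0 0 0 0.008 0 0 0;0 0 0 0.008 0 0 0"

```text
clock: 9.2
ee_pos: [0.4662, -0.0732, 0.2254]
eef_rot: [0.0, 0.983, 0.184, -0.0]
wrist_force: [0.4, 0.2, -1.3]
gripper_width: 0.139
finger_force: 40.0
```

Free so far; carry on down towards the seat.

apply_moves --steps "0 0 0 0.002 0 0 0;0 0 0 0.004 0 0 0;0 0 0 0.006 0 0 0;0 0 0 0.008 0 0 0;0 0 0 0.01 0 0 0;0 0 0 0.012 0 0 0;0 0 0 0.0125 0 0 0;0 0 0 0.0125 0 0 0"

```text
clock: 10.0
ee_pos: [0.4663, -0.0732, 0.2132]
eef_rot: [0.0, 0.983, 0.184, -0.0]
wrist_force: [0.0, -0.1, -1.1]
gripper_width: 0.135
finger_force: 40.0
```

apply_moves --steps "0 0 0 0.001 0 0 0;0 0 0 0.002 0 0 0;0 0 0 0.003 0 0 0;0 0 0 0.003 0 0 0"

```text
clock: 10.4
ee_pos: [0.4668, -0.0732, 0.2117]
eef_rot: [-0.0, 0.983, 0.184, 0.001]
wrist_force: [-6.0, 0.4, 14.4]
gripper_width: 0.132
finger_force: 42.6
```

Run:
```python
from h import *; from ov import *
for n in("scene","top"):cv2.imwrite(n[0]+"4.png",grab_frame(n)[:,:,::-1])
br=[.460,-.050,1.940];st=robot.sense()
x,y,z=st["ee_pos"];yw=1.941;c=[x+.0025*np.sin(yw),y-.0025*np.cos(yw),yw]
print(z-.1435,st["wrist_force"])
P=car(c,z-.1435)+brk(br)[2:]
a=panel("s4.png","scene",176,185,50,75,8,[]);b=panel("s4.png","scene",176,185,50,75,8,P)
cv2.imwrite("pics/o3.png",np.hstack([a,b]))
```

```text
0.06822612000578113 [-6.10546651  0.72790884 13.59479491]
```

View pics/o3.png

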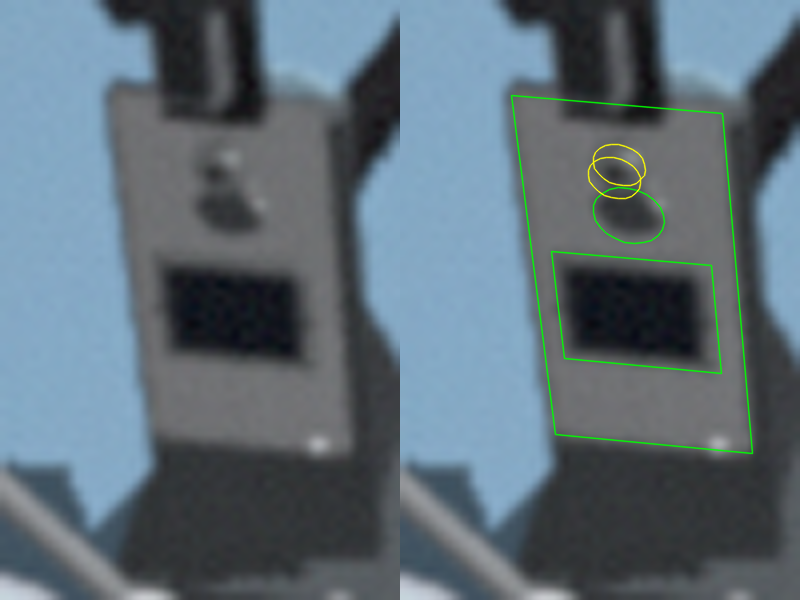

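apply_moves --steps "0 -0.001 0 -0.001 0 0 0;0 -0.001 0 -0.001 0 0 0;0 -0.001 0 -0.001 0 0 0"

```text
clock: 10.8
ee_pos: [0.4661, -0.0734, 0.212]
eef_rot: [-0.0, 0.983, 0.184, 0.001]
wrist_force: [-0.4, 0.3, 8.1]
gripper_width: 0.134
finger_force: 41.2
```

apply_moves --steps "18 0 0 -0.001 0 0 0;18 0 0 -0.001 0 0 0;22 0 0 -0.001 0 0 0;30 0 0 -0.001 0 0 0;40 0 0 -0.001 0 0 0;40 0 0 -0.001 0 0 0;40 0 0 -0.001 0 0 0"

```text
clock: 11.5
ee_pos: [0.4654, -0.0736, 0.2122]
eef_rot: [0.0, 0.983, 0.184, -0.0]
wrist_force: [-0.1, -0.9, -0.3]
gripper_width: 0.4
finger_force: 0.0
```

apply_moves --steps "40 0 0 -0.005 0 0 0;40 0 0 -0.02 0 0 0;40 0 0 -0.04 0 0 0;40 0 0 -0.07 0 0 0;40 0 0 -0.11 0 0 0;40 0 0 -0.14 0 0 0;40 0 0 -0.15 0 0 0;40 0 0 -0.15 0 0 0"

```text
clock: 12.3
ee_pos: [0.466, -0.0736, 0.3635]
eef_rot: [0.0, 0.983, 0.184, 0.001]
wrist_force: [-0.3, -0.2, -0.3]
gripper_width: 0.398
finger_force: 0.0
```

Run:
```python
from h import *; from ov import *
for n in("scene","top"):cv2.imwrite(n[0]+"5.png",grab_frame(n)[:,:,::-1])
br=[.460,-.050,1.940]
c=loc(br,[(-.0245,0,0)])[0];c=[c[0],c[1],1.94]
P=car(c,.0665)+brk(br)[2:]
L=[.5644,-.2394,-1.1514]
lam=[(loc(L,Q),(0,255,255)) for Q in([(0,0,.183),(0,-.0515,.2442)],[(.008,.058,.195),(.008,-.058,.195),(.011,-.058,.195)],circ(.008,.125,.0235),[(0,-.0515+.011*np.cos(a),.2442+.011*np.sin(a)) for a in np.arange(0,6.2,.4)])]
a=panel("s5.png","scene",160,185,80,120,5,[]);b=panel("s5.png","scene",145,215,80,60,5,P+lam);t=panel("t5.png","top",340,165,80,60,5,lam)
cv2.imwrite("pics/o4.png",np.hstack([a,np.vstack([b,t])]))
print(robot.sense()["ee_pos"],robot.sense()["clock"])
```

```text
[ 0.46514185 -0.07350215  0.36129497] 12.4
```

View pics/o4.png

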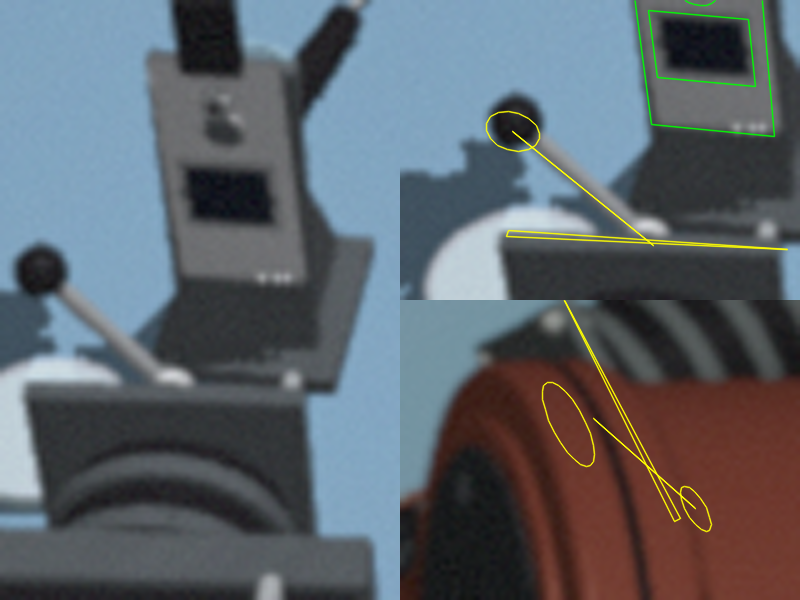

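Run:
```python
from h import *; from g import *
k=(0,-.0515,.2442);h=-.5
o=[("top",k,(400.5,204.1)),("scene",k,(167.9,238.9)),("top",(.008,.058,.195),(371.7,164.5)),("top",(.008,-.058,.195),(393.7,208.5))]
for w in (o,o[:2]+o[2:3],o+o[:2]*3):
    L,r=fit(w,[.56,-.24,-1.15]);print(L.round(4),r.round(1)[:4].tolist(),"knob",loc(L,[k]).round(4))
tri=least_squares(lambda X:np.r_[proj("top",[X])[0]-(400.5,204.1),proj("scene",[X])[0]-(167.9,238.9)],[.55,-.28,.244]);print("knob tri",tri.x.round(4),tri.fun.round(1))
t=cv2.imread("t.png").mean(2);m=(t[195:215,390:412]<45).astype(np.uint8);N,l,s,c=cv2.connectedComponentsWithStats(m)
print("top dark",[(s[i].tolist(),(c[i]+[390,195]).round(1)) for i in range(1,N) if s[i,4]>8])
s5=cv2.imread("s5.png").mean(2);m=(s5[230:250,158:180]<60).astype(np.uint8);N,l,s,c=cv2.connectedComponentsWithStats(m)
print("scene dark",[(s[i].tolist(),(c[i]+[158,230]).round(1)) for i in range(1,N) if s[i,4]>8])
```

```text
[ 0.565  -0.2385 -1.1465] [[-2.3, 1.7], [-0.5, 1.7], [-0.3, -1.1], [0.3, -0.2]] knob [[ 0.5181 -0.2597  0.2442]]
[ 0.5662 -0.24   -1.1162] [[-1.0, 0.9], [-0.7, 2.9], [-0.4, -1.4]] knob [[ 0.5199 -0.2627  0.2442]]
[ 0.5668 -0.2395 -1.1314] [[-1.6, 0.8], [-0.2, 2.6], [-0.3, -1.8], [1.0, -1.2]] knob [[ 0.5202 -0.2614  0.2442]]
knob tri [ 0.5216 -0.2615  0.2521] [-0.1 -0.1 -0.2 -0. ]
top dark [([4, 0, 11, 14, 98], array([399.3, 201.9]))]
scene dark [([6, 5, 9, 9, 67], array([167.7, 239.1]))]
```

Run:
```python
from h import *; from g import *
delta([.487,-.277,.225],-1.14,robot.sense())
```

```text
pos [ 0.4651 -0.0735  0.3613] y yaw -68.84 z [-0.001 -0.    -1.   ] F [0.3 0.9 0.4] w 0.397 ff 0.0 t 12.4
shift [-0.0529  0.1977  0.1363] turn [-0.01  0.06 -3.52]
```

apply_moves --steps "0 -0.01 0.035 0 0 0 -1;0 -0.02 0.075 0 0 0 -2;0 -0.03 0.115 0 0 0 -3;0 -0.04 0.155 0 0 0 -3.5;0 -0.053 0.185 0 0 0 -3.5;0 -0.053 0.198 0 0 0 -3.5;0 -0.053 0.198 0.02 0 0 -3.5;0 -0.053 0.198 0.06 0 0 -3.5;0 -0.053 0.198 0.1 0 0 -3.5;0 -0.053 0.198 0.128 0 0 -3.5;0 -0.053 0.198 0.136 0 0 -3.5;0 -0.053 0.198 0.136 0 0 -3.5"

```text
clock: 13.6
ee_pos: [0.4865, -0.277, 0.2249]
eef_rot: [-0.001, 0.977, 0.213, -0.001]
wrist_force: [0.0, 0.4, 0.1]
gripper_width: 0.005
finger_force: 0.0
```

apply_moves --steps "0 0.008 0 0 0 0 0;0 0.016 0 0 0 0 0;0 0.024 0 0 0 0 0;0 0.032 0 0 0 0 0;0 0.04 0 0 0 0 0;0 0.048 0 0 0 0 0;0 0.056 0 0 0 0 0;0 0.064 0 0 0 0 0;0 0.072 0 0 0 0 0;0 0.08 0 0 0 0 0;0 0.088 0 0 0 0 0;0 0.092 0 0 0 0 0"

```text
clock: 14.8
ee_pos: [0.5717, -0.2385, 0.226]
eef_rot: [0.0, 0.977, 0.214, -0.0]
wrist_force: [-1.0, -0.8, -1.2]
gripper_width: 0.002
finger_force: 0.8
```

apply_moves --steps "0 0.004 0 0 0 0 0;0 0.008 0 0 0 0 0;0 0.012 0 0 0 0 0;0 0.014 0 0 0 0 0;0 0.014 0 0 0 0 0"

```text
clock: 15.3
ee_pos: [0.5843, -0.2328, 0.2263]
eef_rot: [0.0, 0.977, 0.214, 0.0]
wrist_force: [0.1, 1.3, -0.4]
gripper_width: 0.001
finger_force: 0.1
```

apply_moves --steps "0 0.002 0 0 0 0 0;0 0.004 0 0 0 0 0;0 0.006 0 0 0 0 0;0 0.006 0 0 0 0 0"

```text
clock: 15.7
ee_pos: [0.5886, -0.2329, 0.2268]
eef_rot: [0.001, 0.977, 0.212, -0.0]
wrist_force: [-3.6, -6.2, 2.6]
gripper_width: -0.002
finger_force: 3.1
```

apply_moves --steps "0 0.001 0 0 0 0 0;0 0.002 0 0 0 0 0;0 0.003 0 0 0 0 0;0 0.003 0 0 0 0 0"

```text
clock: 16.1
ee_pos: [0.5918, -0.2322, 0.2271]
eef_rot: [0.002, 0.977, 0.212, 0.0]
wrist_force: [-0.6, -8.6, 2.5]
gripper_width: 0.0
finger_force: 3.6
```

Run:
```python
from h import *; from ov import *
for n in("scene","top"):cv2.imwrite(n[0]+"6.png",grab_frame(n)[:,:,::-1])
L=[.5665,-.2395,-1.135]
lam=[(loc(L,Q),(0,255,255)) for Q in([(0,0,.183),(0,.0515,.2442)],[(0,.0515+.011*np.cos(a),.2442+.011*np.sin(a)) for a in np.arange(0,6.2,.4)])]
a=panel("s6.png","scene",160,185,80,120,5,[]);b=panel("s6.png","scene",160,215,80,60,5,lam);t=panel("t6.png","top",340,145,80,60,5,lam)
cv2.imwrite("pics/o5.png",np.hstack([a,np.vstack([b,t])]))
print(robot.sense()["wrist_force"])
```

```text
[-1.99151866 -7.9204828   2.71133201]
```

View pics/o5.png

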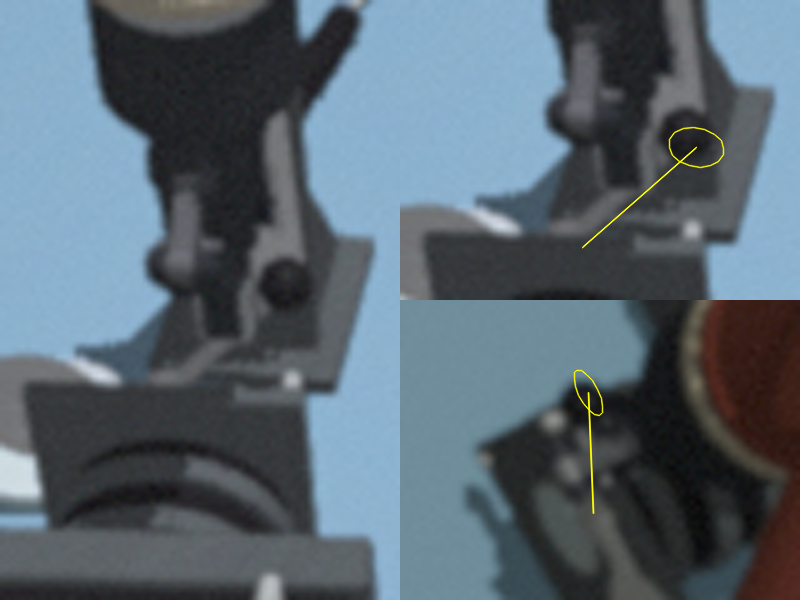

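apply_moves --steps "0 -0.008 0 0 0 0 0;0 -0.02 0 0 0 0 0;0 -0.035 0 -0.01 0 0 0;0 -0.06 0 -0.03 0 0 0;0 -0.09 0 -0.06 0 0 0;0 -0.1 0 -0.1 0 0 0;0 -0.1 0 -0.13 0 0 0;0 -0.11 0.0 -0.13 0 0 0"

```text
clock: 17.0
ee_pos: [0.4933, -0.2754, 0.36]
eef_rot: [0.001, 0.977, 0.214, 0.003]
wrist_force: [0.4, -0.7, -0.3]
gripper_width: -0.001
finger_force: 0.0
```

```bash
cat > kn.py <<'E'
from h import *; from g import *
import sys
i=sys.argv[1]
for n in("scene","top"):cv2.imwrite(n[0]+i+".png",grab_frame(n)[:,:,::-1])
for f,n,(x,y,w,h),th in((f"s{i}.png","scene",(205,228,24,26),30),(f"t{i}.png","top",(360,150,40,40),38)):
    g=cv2.imread(f).mean(2);N,l,s,c=cv2.connectedComponentsWithStats((g[y:y+h,x:x+w]<th).astype(np.uint8))
    print(n,[(s[k].tolist(),(c[k]+[x,y]).round(1).tolist()) for k in range(1,N) if s[k,4]>8])
np.set_printoptions(linewidth=250,threshold=99999)
print(cv2.imread(f"s{i}.png").mean(2).astype(int)[232:254,200:228])
print(cv2.imread(f"t{i}.png").mean(2).astype(int)[152:184,362:394])
for r in spotter.outline_of("scene","shutter")+spotter.outline_of("scene","shutter_knob"): print(round(r["confidence"],2),r["bbox"])
print(robot.sense()["ee_pos"],robot.sense()["clock"])
E
python3 kn.py 7
```

```text
scene [([7, 14, 8, 4, 16], [215.5, 244.0])]
top [([32, 0, 8, 6, 32], [396.3, 151.8]), ([30, 8, 10, 11, 48], [395.2, 162.4]), ([13, 13, 27, 27, 191], [387.3, 172.3]), ([0, 21, 15, 19, 145], [366.1, 177.9])]
[[113 115 115 116 113 112 114 115 116 114 117 115 114 115 112 112 116 117 119 107  82  58  60  63  60  63  75 101]
 [111 113 112 113 115 113 113 112 114 114 115 116 114 115 117 115 116 116 114 110  87  62  59  64  63  61  64  79]
 [112 114 113 115 115 115 115 115 115 117 116 113 114 115 118 115 115 117 112 109  86  63  59  63  61  64  67  79]
 [113 111 112 114 114 113 114 113 114 117 116 117 113 111 108 102 102 110 110 110  95  67  59  62  59  64  67  87]
 [113 113 113 113 113 113 114 112 114 116 114 114 105  89  75  72  68  73  81  94  94  67  60  59  62  61  69  88]
 [111 112 113 114 116 113 111 114 113 114 114 108  85  57  45  39  44  44  50  64  74  65  60  62  63  65  75  91]
 [111 112 111 113 113 112 111 111 114 116 112  92  61  37  35  39  46  47  43  41  52  53  60  65  61  65  80  92]
 [105 104 106 106 109 109 107 109 112 111 106  72  39  35  36  41  49  51  41  35  39  46
[... 5269 characters left out ...]
40  56  70  77  80  78  68  51  36]
 [ 35  36  36  39  34  38  37  41  39  37  36  33  38  47  69  88  96  94  86  80  77  67  51  38  45  60  75  80  79  74  62  45]
 [ 36  30  35  35  41  47  54  51  49  44  38  34  34  47  68  89  97  91  82  79  79  72  62  47  39  49  65  77  78  78  68  57]
 [ 37  35  32  35  44  55  65  65  62  54  46  37  36  48  69  88  97  90  75  76  77  78  75  64  47  41  54  72  78  80  75  64]
 [ 34  36  34  35  45  63  72  75  75  70  59  50  41  47  66  85  96  85  70  68  75  82  81  74  53  40  42  61  72  77  78  72]]
0.95 [154.9, 236.1, 66.0, 38.7]
0.68 [90.9, 237.5, 152.8, 145.0]
0.77 [153.7, 237.9, 68.0, 40.9]
[ 0.49160885 -0.27478444  0.35533308] 17.2
```

Run:
```python
from g import *
def tri(t,s): 
    r=least_squares(lambda X:np.r_[proj("top",[X])[0]-t,proj("scene",[X])[0]-s],[.55,-.28,.244]);return r.x
a=tri((400.5,204.1),(167.8,239.));b=tri((377.6,166.6),(216.1,241.1))
print(a.round(4),b.round(4),np.linalg.norm(a-b),2*np.arcsin(np.linalg.norm(a-b)/.16))
# scene-only bias fit: unknown x,y,yaw,theta,bias scene(2)
O=[("top",-.7,(400.5,204.1)),("scene",-.7,(167.8,239.)),("top",None,(377.6,166.6)),("scene",None,(216.1,241.1))]
def f(p):
    r=[]
    for n,th,u in O:
        th=p[3] if th is None else th
        e=proj(n,loc(p[:3],[(0,.08*np.sin(th),.183+.08*np.cos(th))]))[0]-u
        if n=="scene": e=e+p[4:6]
        r+=list(e)
    e=proj("top",loc(p[:3],[(.008,.058,.195)]))[0]-(371.7,164.5);r+=list(e*.5)
    return np.r_[r,p[4:6]*.5]
r=least_squares(f,[.566,-.24,-1.14,.6,0,0]);print(r.x.round(3),r.fun.round(1))
# rod: slope in scene image at closed vs now
p=r.x[:3]
for th in(.4,.5,.6,.7): 
    q=proj("scene",loc(p,[(0,0,.183),(0,.08*np.sin(th),.183+.08*np.cos(th))]));d=q[1]-q[0];print(th,np.degrees(np.arctan2(-d[1],d[0])).round(1),q[1].round(1))
s=cv2.imread("s7.png").mean(2)
P=[]
for y in range(247,258):
    w=np.clip(s[y,190:222]-62,0,None)
    i=np.argmax(w);sl=slice(max(i-5,0),i+6);P.append((190+np.average(np.arange(32)[sl],weights=w[sl]+1e-6),y))
P=np.array(P);print(P.round(1).tolist());vx,vy,_,_=cv2.fitLine(P[:9].astype(np.float32),cv2.DIST_HUBER,0,.01,.01).ravel();print("rod angle",np.degrees(np.arctan2(abs(vy),abs(vx))))
```

```text
[ 0.5216 -0.2616  0.2519] [ 0.6055 -0.2168  0.2475] 0.09529406264895572 1.2759946097389785
[ 0.565 -0.24  -1.097  0.624  0.68  -1.536] [-0.7  1.2 -0.4  1.4  0.5 -1.   0.2 -1.  -0.4 -0.4  0.3 -0.8]
0.4 64.6 [207.5 238.3]
0.5 56.7 [211.2 239.6]
0.6 49.2 [214.8 241.2]
0.7 42.3 [218.2 243.1]
[[190.7, 247.0], [190.5, 248.0], [206.8, 249.0], [205.7, 250.0], [204.7, 251.0], [203.7, 252.0], [202.7, 253.0], [201.7, 254.0], [200.7, 255.0], [199.5, 256.0], [198.2, 257.0]]
rod angle 15.890737
```

Run:
```python
from h import *; from g import *
delta([.546,-.249,.235],np.radians(-61.9),robot.sense())
```

```text
pos [ 0.4916 -0.2748  0.3553] y yaw -65.33 z [-0.001  0.001 -1.   ] F [0.1 0.4 0.6] w -0.0 ff 0.0 t 17.2
shift [ 0.0602 -0.0006  0.1203] turn [-0.09  0.01 -3.43]
```

apply_moves --steps "0 0.02 -0.0005 0 0 0 -1.7;0 0.045 -0.0005 0 0 0 -3.4;0 0.06 -0.0005 0 0 0 -3.4;0 0.06 -0.0005 0.02 0 0 -3.4;0 0.06 -0.0005 0.05 0 0 -3.4;0 0.06 -0.0005 0.09 0 0 -3.4;0 0.06 -0.0005 0.115 0 0 -3.4;0 0.06 -0.0005 0.12 0 0 -3.4;0 0.06 -0.0005 0.12 0 0 -3.4"

```text
clock: 18.1
ee_pos: [0.546, -0.2495, 0.2356]
eef_rot: [-0.0, 0.97, 0.242, -0.001]
wrist_force: [1.0, 0.5, 0.4]
gripper_width: -0.001
finger_force: 0.0
```

apply_moves --steps "0 0.01 0 0 0 0 0;0 0.02 0 0 0 0 0;0 0.03 0 0 0 0 0;0 0.04 0 0 0 0 0;0 0.045 0 0 0 0 0;0 0.045 0 0 0 0 0"

```text
clock: 18.7
ee_pos: [0.5869, -0.2278, 0.236]
eef_rot: [0.0, 0.97, 0.243, -0.0]
wrist_force: [-0.8, -0.1, -0.3]
gripper_width: -0.0
finger_force: 0.0
```

apply_moves --steps "0 0.002 0 0 0 0 0;0 0.004 0 0 0 0 0;0 0.005 0 0 0 0 0;0 0.005 0 0 0 0 0"

```text
clock: 19.1
ee_pos: [0.5898, -0.2268, 0.236]
eef_rot: [0.0, 0.97, 0.242, -0.001]
wrist_force: [-3.0, -2.4, -1.0]
gripper_width: -0.002
finger_force: 1.7
```

apply_moves --steps "0 0.002 0 0 0 0 0;0 0.003 0 0 0 0 0;0 0.004 0 0 0 0 0;0 0.004 0 0 0 0 0"

```text
clock: 19.5
ee_pos: [0.5903, -0.2267, 0.2359]
eef_rot: [-0.0, 0.971, 0.241, -0.003]
wrist_force: [-16.1, -4.0, 4.2]
gripper_width: 0.001
finger_force: 7.8
```

apply_moves --steps "0 -0.008 0 0 0 0 0;0 -0.025 0 0 0 0 0;0 -0.05 0 -0.02 0 0 0;0 -0.055 0 -0.05 0 0 0;0 -0.055 0 -0.09 0 0 0;0 -0.055 0 -0.13 0 0 0;0 -0.095 0 -0.15 0 0 0;0 -0.125 0 -0.15 0 0 0;0 -0.125 0 -0.15 0 0 0"

```text
clock: 20.4
ee_pos: [0.4795, -0.2876, 0.388]
eef_rot: [0.0, 0.971, 0.239, 0.002]
wrist_force: [0.1, -0.5, 0.6]
gripper_width: -0.001
finger_force: 0.0
```

```bash
python3 kn.py 8 | sed -n '1,26p'
python3 - <<'E'
import cv2,numpy as np
a=cv2.imread("s5.png").astype(int);b=cv2.imread("s8.png").astype(int)
d=np.abs(a-b).sum(2)
print("carrier region diff after release vs now",d[192:232,188:214].mean(), "bg noise",d[300:330,330:380].mean())
a=cv2.imread("s.png").astype(int);d=np.abs(a-b).sum(2)
m=(d>60).astype(np.uint8);N,l,s,c=cv2.connectedComponentsWithStats(cv2.morphologyEx(m,cv2.MORPH_OPEN,np.ones((3,3))))
print([s[i].tolist() for i in range(1,N)])
E
```

```text
scene [([7, 12, 8, 7, 16], [215.2, 243.6])]
top [([32, 0, 8, 6, 33], [396.2, 151.9]), ([30, 8, 10, 11, 49], [395.3, 162.4]), ([13, 12, 27, 28, 186], [387.5, 172.2]), ([0, 20, 15, 20, 149], [366.2, 177.7]), ([27, 33, 4, 7, 9], [388.7, 186.2])]
[[112 113 110 113 113 111 113 112 112 112 114 112 112 114 112 113 113 114 115 109  84  59  57  59  57  64  73  98]
 [111 109 112 112 112 110 112 112 111 112 112 112 111 114 112 113 115 115 114 107  82  62  58  61  61  63  63  79]
 [113 110 114 114 111 112 111 112 113 114 116 110 114 112 113 111 113 114 113 106  85  59  58  60  62  64  65  82]
 [110 111 111 113 113 111 110 112 112 113 112 110 113 112 110 108 107 107 109 106  91  63  59  59  60  63  67  85]
 [108 108 111 111 112 112 110 110 111 113 113 115 112 111 101  88  76  78  82  94  96  66  58  63  57  62  68  87]
 [110 111 110 113 111 108 110 111 112 112 113 109 103  83  70  53  51  47  52  65  71  58  60  62  59  62  75  90]
 [112 111 111 110 112 110 111 109 112 112 113 106  81  54  41  36  39  44  42  43  52  47  60  61  62  65  78  91]
 [103 104 107 106 107 103 105 106 108 108 111  99  6
[... 1895 characters left out ...]
128 128 127 115  99  80  67  61  51  41]
carrier region diff after release vs now 6.279807692307692 bg noise 4.474666666666667
[[33, 0, 37, 100, 2302], [119, 0, 7, 3, 20], [251, 0, 31, 35, 793], [109, 4, 26, 97, 1419], [96, 9, 4, 3, 12], [244, 36, 30, 33, 550], [276, 52, 3, 11, 33], [79, 91, 179, 96, 3916], [44, 103, 6, 13, 56], [71, 107, 7, 5, 21], [57, 117, 3, 3, 9], [82, 116, 8, 6, 33], [43, 120, 22, 46, 301], [100, 139, 4, 6, 23], [271, 143, 30, 61, 625], [107, 145, 7, 19, 106], [57, 171, 10, 8, 66], [88, 182, 4, 3, 12], [189, 182, 32, 59, 1149], [22, 190, 92, 158, 7262], [67, 204, 9, 4, 27], [162, 233, 21, 20, 160], [201, 245, 12, 11, 62], [180, 253, 13, 8, 65], [153, 257, 24, 20, 259]]
```

```bash
python3 -c "
from station import job_done
print(job_done())"
```

```text
the job is handed in; nothing more can be done
None
```

The keyhole carrier hangs on the bracket screw with its sample facing the lamp. The shutter was opened only after that, pushed until it hit a firm stop, and the job was handed in at about 21 s with no verdict returned.

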